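Closing a foiling jig on a leather cover

ROBOT

A 7-joint arm with a two-finger parallel gripper is mounted at the origin on a cart in front of the work surface, level with it; the furniture and walls round the work are solid. World frame = base frame: x ahead of the robot, y to its left, z up, the work surface at z = 0. Lengths are in m, angles in rad, forces in N, time in s.
With the tool pointing down it reaches from about 0.35 to 0.9 m from the base axis. Payload 8.1 kg.
Tool frame: the origin (TCP) lies at the centre of the arm's flange, where the gripper is bolted on; the fingertips stand 178 mm ahead of it and the grasp point (between the pads) lies 159 mm ahead of it; z points along the fingers, y is the line along which they close (so a half turn about z gives the same grasp; the last joint's range is limited). The gripper opens to 92 mm and grips with 3 to 60 N. Pads are 19 mm wide; open, the fingers measure 130 mm over their backs; the gripper's body (75 mm by 190 mm) begins 47 mm behind the grasp point.
Start: joints at [1.135, 0.434, 0.025, 1.573, -0.012, 1.134, -0.075], TCP at [0.204, -0.591, 0.405] pointing down, gripper open.
Joint ranges: [-2.62, 2.62], [-0.44, 2.09], [-1.27, 1.32], [0.08, 2.57], [-1.32, 4.46], [0.12, 2], [-2.74, 2.74]. Speed limits (rad/s): [2.22, 2.22, 3.01, 3.01, 3.14, 3.14, 3.14].

INTERFACE

Orientations are given as a rotation vector (axis times angle).
In Python, from cell import arm gives the robot as it stands. The module is installed in compiled form; this text tells all that it offers.
- The arm moves only by the shell command python3 -m inch 'ROWS' [FORCE]. ROWS is text: rows parted by semicolons, each of 5 numbers parted by spaces: the shift along the tool's x, y, z in m, then the turn about the tool's z in rad, then the finger opening in m, from 0 to 0.0918. In form: x y z roll fingers; .... A call has 1 to 5 rows; each row is the pose to reach, as a shift and turn from the pose commanded when the call began, along the tool's axes at that moment; what a row does not reach only later rows make up. A row lasts 1/10 s, in which the tool goes at most 50 mm and 8.59 degrees, less where a joint would pass 70% of its speed; a pose out of reach is approached as far as the arm can. A call with a gripper value outside its range is refused whole. The fingers move at their own pace and stop on an object; FORCE is the grip in N (left out, the last holds). Time passes only in rows, so rows that repeat a pose let the fingers close. It gives the time, the measured TCP pose, the force, the opening and the grip force at its end, in the units of the state.
- arm.observe(): the state, without advancing time (a new reading comes with each control period).
- arm.get_image(name): name is "scene" or "side" or "wrist"; returns the picture (480x640x3 uint8, red, green, blue); there is no depth.
- arm.get_calibration(name): a dict with "intrinsics" (3x3 intrinsics, pixels), "pose" (4x4, takes a point from camera to world coordinates). Camera axes: x right, y up, looking along -z (the intrinsics and any distortion apply to the point x, -y, -z); pixel columns grow to the right and rows downward; lengths in m; the calibration is good to about 2 mm. The wrist camera is an equidistant fisheye: a pixel r from the principal point sees the ray r / f radians off the axis. A picture is of the moment at which its call begins: read the wrist's pose just before it. get_calibration takes no time and is no camera call; for the wrist camera it gives the pose at the moment of the call.
- arm.sign_off(): hands the job in; it is judged then, once.
Trained networks look in the newest picture that a camera, given by its name, has taken for a name from the list of things; names that differ only in an ending like _2 or _b are one class to them, and where a whole thing is asked for, a point or a joint stands for the part that bears it (a point fixed in the world has none). Each returns a list of dicts, best first, with "conf" (0 to 1); they miss things now and then, are a little off and sometimes report something else, mostly with a low value. They report only what shows in the picture. A call takes as long as a camera call.
- arm.look_for(camera, query): "point" ([row, column] in pixels, amid what is visible of it).
- arm.silhouettes(camera, query): "region" (480x640 bool, what is visible of it) and "point" ([row, column] in pixels, amid what is visible of it).
- arm.place_of(camera, query): "point" ([row, column] in pixels: a listed point, or the origin of a listed thing).
The state is a dict: "clock": time; "joints": joint angles; "dq": joint speeds; "joint_efforts": joint torques, N m; "position": TCP position; "ee_rot": TCP orientation; "force": force on the tool from outside, world axes, zero at the start; "ft_torque": the same for the moment, N m; "width": opening from 0.0 (shut) to 1.0 (fully open); "gripper_force": force on a finger pad.
Only numpy, scipy, OpenCV 4.12 (cv2) and the standard library are available. Lean on these libraries where they do the work, as an engineer would, in place of code of your own. Each camera call takes 0.05 s, during which the arm holds its last target. There are 200 camera calls.

TASK

Close the foiling jig on the teal leather cover that lies in it: push the cover gently home into the corner, flat against the back stop and the side stop, then swing the frame down onto it. Last, push the clamp lever over and down until it pushes back about 7 N harder than its even drag on the way, and leave it there, so that the bar grips the leather firmly but does not mark it. Leave the stamp, folder, foil roll and ribbon round the jig alone.

Things in the scene. Friction and masses are not known exactly. Their poses are not given: they have to be found in the camera images.
- jig: Foiling jig fixed to the table: dark plate 215 x 230 mm (outrigger at +y), black bed mat with top at z=20 mm. Origin: centre of plate on the table; x to the back, y to the left, z up. A fixed brass back stop (10 mm high, y -77 to +57 mm) has its working face at x=+55 mm, facing -x. Nothing else rises from the bed in front or to the right (-y).
- cover: The closed teal leather passport cover lying loose on the jig's bed: a slab 134 x 96 x 8 mm. Origin: centre of its underside; x along its 134 mm length, y along its 96 mm width. Home: long side flat against the back stop (its centre 48 mm in front of that face), one short end against the side stop, so its length runs along the jig's y.
- side_stop: Fixed brass block 70 x 10 x 10 mm on the bed's left, set to another place across the bed in each job. Origin: foot of its working face, which looks to the jig's -y; axes as the jig's. When the cover is home, its centre is 67 mm to -y of this origin.
- frame (a joint): Angle of the aluminium hold-down frame about a stiff friction hinge along the jig's y at the back of the bed: 0 level, about 1.7 standing open, leaning back. Moves with up to 4 N at the front rail and stays where it is left. Coming down, its sprung bar meets the cover at about 0.07; it stays there by itself, not clamped.
- frame_hinge (a point): Point on the frame's hinge axis, in the middle of its width (jig x=88, y=0, z=40 mm); axes as the jig's.
- frame_edge (a point): Middle of the frame's front rail, on its outer face (the upper face when shut, the back face while it stands open), 118 mm from the hinge axis. The rail is 24 mm deep, 188 mm wide and 6 mm thick; a finger tab 44 mm wide reaches 19 mm beyond it. Site z is the outward normal; point x points to the hinge.
- hold_bar: Rubber-soled bar, 14 x 104 mm, sprung 8 mm (3.5 N per mm) under the frame's front rail; it presses on the cover near its front edge. Origin: centre of its sole. Its force on the leather must end between 4.5 and 22 N (2.8 N is the frame's own weight); a lever push 7 N over its drag gives 8 to 19 N.
- lever (a joint): Angle of the clamp lever: about 1.25 standing up, less as it is pushed over to the jig's left (+y) and down, 0 level. Geared to a clamp bar that comes down on the frame's ear; stays where left. Even drag at the grip: 9 N read at rest between small steps, 11 N (noisy) in motion. It bites somewhere from 0.38 to 0.13, as the spindle is screwed (unreported); from there the push climbs 7 N in 0.07 rad.
- lever_pivot (a point): Point on the lever's axis (along jig x; at jig x=-30, y=175, z=62 mm); axes as the jig's.
- lever_grip (a point): Middle of the lever's black round grip, 18 mm thick and 74 mm long, 105 mm from the pivot. At angle q it lies 105 cos q to jig +y of the pivot and 105 sin q above it. With the lever up, the clamp bar stands 45 to 65 mm to -y of the grip, its top 50 mm lower than the grip; push the grip from that side, fingertips near its middle.
- stamp: Loose hand stamp with a turned wooden handle, 73 mm high, standing behind the clamp; bystander. Origin: centre of its foot.
- folder: Loose flat bone folder, 21 x 139 x 4 mm, lying on the table left of the jig; bystander. Origin: centre of its underside.
- foil_roll: Loose roll of silver foil standing on end, 52 mm wide, 31 mm high, right of the jig; bystander. Origin: centre of its foot.
- ribbon: Loose ribbon spool lying flat, 60 x 70 x 22 mm, right of the jig's front; bystander. Origin: centre of its underside.

How it is judged:
By the outcome, as a careful person would: the job done as asked, in the order asked, and still so for the second after the job is handed in, with the robot touching nothing.
It also fails if it takes over 69 s, if anything falls off the work surface, if the arm or the gripper's body presses on something with over 40 N, if the wrist force passes 120 N, or if a joint passes its speed limit or range.

## Working session

There is one attempt and no reset: what is moved stays moved. The work goes in short steps, Python scripts to look and compute and a shell command to move; the robot and the scene stay as the last step left them, time stands still between calls to the robot, and variables do not carry over. Pictures are saved under pics/ and viewed, at most 13 in all, crops included, and the job is handed in when it is done.

```bash
mkdir -p pics
cat > h.py <<'E'
import numpy as np, cv2
from cell import arm
from scipy.spatial.transform import Rotation as R
def ray(cam,p):
    c=arm.get_calibration(cam);K=np.array(c["intrinsics"]);T=np.array(c["pose"])
    u=(p[1]-K[0,2])/K[0,0];v=(p[0]-K[1,2])/K[1,1]
    if cam=="wrist":
        r=np.hypot(u,v);s=np.sin(r)/r if r>1e-9 else 1.;d=np.array([u*s,-v*s,-np.cos(r)])
    else: d=np.array([u,-v,-1.])
    d=T[:3,:3]@d;return T[:3,3],d/np.linalg.norm(d)
def at_z(cam,p,z):
    o,d=ray(cam,p);return o+d*(z-o[2])/d[2]
def proj(cam,P):
    c=arm.get_calibration(cam);K=np.array(c["intrinsics"]);T=np.array(c["pose"])
    q=T[:3,:3].T@(np.asarray(P)-T[:3,3]);x,y,z=q[0],-q[1],-q[2]
    if cam=="wrist":
        r=np.hypot(x,y);t=np.arctan2(r,z);x,y=x/r*t,y/r*t
    else:x,y=x/z,y/z
    return np.array([K[1,1]*y+K[1,2],K[0,0]*x+K[0,2]])
def tri(a,b):
    A=np.zeros((3,3));B=np.zeros(3)
    for o,d in(a,b):
        M=np.eye(3)-np.outer(d,d);A+=M;B+=M@o
    p=np.linalg.solve(A,B);return p,[float(np.linalg.norm((np.eye(3)-np.outer(d,d))@(p-o))) for o,d in(a,b)]
def save(cam,n):
    im=arm.get_image(cam);cv2.imwrite("pics/"+n,im[:,:,::-1]);return im
E
python3 - <<'E'
from h import *
np.set_printoptions(precision=3,suppress=True)
s=arm.observe();print({k:np.round(v,3) for k,v in s.items()})
for c in("scene","side"):
    save(c,c+"0.png");print(c,arm.get_calibration(c)["pose"][:3,3] if hasattr(arm.get_calibration(c)["pose"],'shape') else arm.get_calibration(c)["pose"])
    for q in("jig","cover","side_stop","frame_hinge","frame_edge","lever_pivot","lever_grip","stamp","folder","foil_roll","ribbon"):
        r=arm.place_of(c,q)
        print(c,q,[(np.round(x["point"]),round(x["conf"],2)) for x in r[:2]])
E
```

```text
{'clock': np.float64(0.0), 'joints': array([ 1.135,  0.435,  0.025,  1.574, -0.012,  1.134, -0.075]), 'dq': array([ 0.   ,  0.   , -0.002,  0.003, -0.001,  0.001, -0.   ]), 'joint_efforts': array([ -0.001, -66.785,   0.984, -31.447,  -0.061,   0.043,   0.   ]), 'position': array([ 0.204, -0.591,  0.404]), 'ee_rot': array([-3.097, -0.52 ,  0.001]), 'force': array([-0.672, -0.586,  0.867]), 'ft_torque': array([-0.029,  0.075,  0.003]), 'gripper_force': np.float64(0.0), 'width': np.float64(0.998)}
scene [0.103 0.525 0.643]
scene jig [(array([232., 318.]), 0.55)]
scene cover [(array([219., 334.]), 0.82)]
scene side_stop [(array([247., 295.]), 0.49)]
scene frame_hinge [(array([209., 281.]), 0.61)]
scene frame_edge [(array([153., 264.]), 0.91)]
scene lever_pivot [(array([266., 292.]), 0.81), (array([268., 252.]), 0.31)]
scene lever_grip [(array([231., 278.]), 0.74)]
scene stamp [(array([265., 253.]), 0.65)]
scene folder [(array([363., 307.]), 0.58)]
scene foil_roll [(array([182., 336.]), 0.79), (array([363., 306.]), 0.42)]
scene ribbon []
side [ 0.274 -0.96   0.444]
side jig []
side cover [(array([290., 327.]), 0.93)]
side side_stop [(array([261., 321.]), 0.7)]
side frame_hinge [(array([261., 375.]), 0.82), (array([333., 401.]), 0.22)]
side frame_edge [(array([204., 390.]), 0.77), (array([284., 328.]), 0.66)]
side lever_pivot [(array([225., 290.]), 0.61), (array([333., 401.]), 0.45)]
side lever_grip [(array([176., 280.]), 0.65)]
side stamp [(array([249., 335.]), 0.55)]
side folder [(array([234., 239.]), 0.44)]
side foil_roll [(array([334., 401.]), 0.87)]
side ribbon [(array([352., 333.]), 0.69)]
```

View pics/scene0.png

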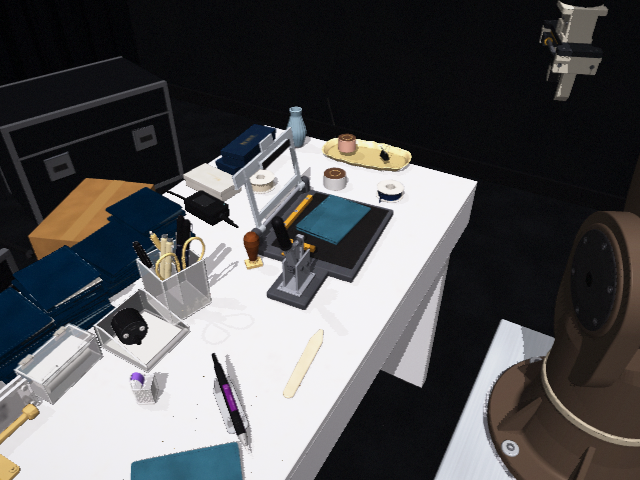

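View pics/side0.png

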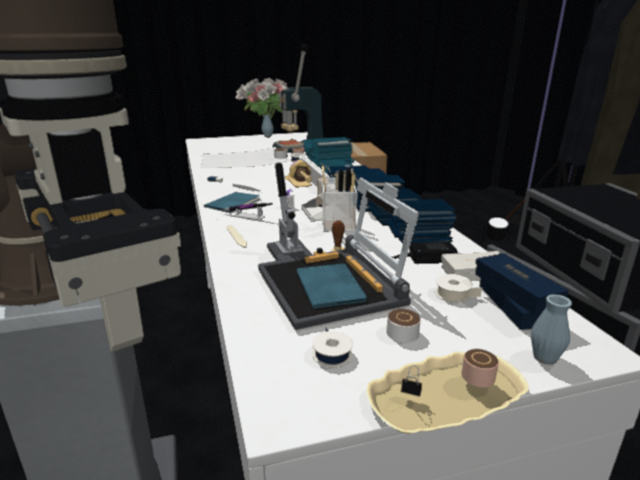

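Run:
```python
from h import *
np.set_printoptions(precision=4,suppress=True)
P={"side_stop":((247,295),(261,321)),"hinge":((209,281),(261,375)),"edge":((153,264),(204,390)),"pivot":((266,292),(225,290)),"grip":((231,278),(176,280)),"cover":((219,334),(290,327)),"stamp":((265,253),(249,335)),"folder":((363,307),(234,239)),"foil":((182,336),(334,401))}
for k,(a,b) in P.items(): print(k,*tri(ray("scene",a),ray("side",b)))
print("cover z20",at_z("scene",(219,334),.02),at_z("side",(290,327),.02))
print("ribbon",at_z("side",(352,333),0))
```

```text
side_stop [ 0.5286 -0.1266  0.0156] [0.003839063339057179, 0.003839063339057226]
hinge [ 0.6109 -0.1989  0.0351] [0.0014661159695195933, 0.001466115969519619]
edge [ 0.6385 -0.1969  0.1512] [0.0032313829184255085, 0.003231382918425455]
pivot [ 0.4816 -0.0366  0.0611] [0.0017733591280595178, 0.0017733591280594677]
grip [0.4744 0.0034 0.1604] [0.0017877318326982598, 0.001787731832698338]
cover [ 0.5068 -0.2415  0.0155] [0.0051713840810374, 0.005171384081037325]
stamp [ 0.5792 -0.0572  0.0034] [0.0011976655456974888, 0.0011976655456973182]
folder [0.3832 0.0841 0.0014] [0.00414306338345697, 0.004143063383456929]
foil [ 0.5831 -0.3871  0.0021] [0.0031406660738245574, 0.0031406660738245787]
cover z20 [ 0.51   -0.2391  0.02  ] [ 0.4986 -0.2536  0.02  ]
ribbon [ 0.4623 -0.4014 -0.    ]
```

Both views show the jig with the frame open and the lever up at scene (278,231) and side (280,176). The cover lies slightly askew on the mat. Yaw comes out at about +4.6°. Next I'll move above it for a wrist view.

```bash
python3 -m inch '0.034 -0.024 0 0 0.09; 0.068 -0.048 0 0 0.09; 0.102 -0.072 0 0 0.09; 0.136 -0.096 0 0 0.09; 0.170 -0.120 0 0 0.09' && python3 -m inch '0.034 -0.024 0 0.12 0.09; 0.068 -0.048 0 0.24 0.09; 0.102 -0.072 0 0.24 0.09; 0.136 -0.096 0 0.24 0.09; 0.15 -0.11 0 0.24 0.09' &&python3 -m inch '0 0 0 0 0.09; 0 0 0 0 0.09'
python3 - <<'E'
from h import *
np.set_printoptions(precision=4,suppress=True)
s=arm.observe();print(s["position"],R.from_rotvec(s["ee_rot"]).as_matrix())
print(arm.get_calibration("wrist")["pose"])
save("wrist","w0.png")
for q in("jig","cover","side_stop","frame_hinge","frame_edge","lever_pivot","lever_grip","hold_bar"):
    r=arm.place_of("wrist",q);print(q,[(np.round(x["point"],1),round(x["conf"],2)) for x in r[:2]])
for q,z in(("cover",.028),("side_stop",.03)):
    r=arm.silhouettes("wrist",q)
    if r:
        m=r[0]["region"].astype(np.uint8);c=max(cv2.findContours(m,0,1)[0],key=cv2.contourArea)[:,0]
        w=np.array([at_z("wrist",(b,a),z)[:2] for a,b in c]).astype(np.float32)*1000
        print(q,r[0]["conf"],cv2.minAreaRect(w),cv2.boxPoints(cv2.minAreaRect(w)))
E
```

```text
clock: 1.7
position: [0.3264, -0.4203, 0.4049]
ee_rot: [3.098, 0.52, 0.0]
force: [1.4, 0.1, -0.7]
width: 0.984
gripper_force: 0.0
clock: 2.2
position: [0.4338, -0.2653, 0.405]
ee_rot: [-3.137, -0.153, -0.002]
force: [0.6, -0.6, -0.7]
width: 0.979
gripper_force: 0.0
clock: 2.4
position: [0.4314, -0.269, 0.4048]
ee_rot: [3.138, 0.147, -0.0]
force: [0.0, -0.4, -0.9]
width: 0.982
gripper_force: 0.0
[ 0.4314 -0.269   0.4048] [[ 0.9956  0.0933 -0.0001]
 [ 0.0933 -0.9956 -0.0005]
 [-0.0002  0.0005 -1.    ]]
[[ 0.0933  0.9564  0.2767  0.5061]
 [-0.9956  0.0893  0.027  -0.2628]
 [ 0.0011 -0.278   0.9606  0.3857]
 [ 0.      0.      0.      1.    ]]
jig []
cover [(array([127.1, 293.5]), 0.65)]
side_stop [(array([105.3, 191.2]), 0.63)]
frame_hinge [(array([ 19.1, 265.8]), 0.7), (array([106. , 193.9]), 0.51)]
frame_edge []
lever_pivot [(array([151.7,  85.8]), 0.83)]
lever_grip [(array([ 22.3, 264.3]), 0.74)]
hold_bar []
cover 0.71 ((510.1198425292969, -239.80648803710938), (135.095458984375, 96.41197204589844), 87.33551025390625) [[ 458.8259 -305.0402]
 [ 555.1335 -309.5222]
 [ 561.4138 -174.5728]
 [ 465.1061 -170.0908]]
side_stop 0.73 ((527.293212890625, -118.17704772949219), (69.57473754882812, 42.158782958984375), 3.081300735473633) [[ 491.4231  -98.9981]
 [ 493.6892 -141.0959]
 [ 563.1633 -137.356 ]
 [ 560.8972  -95.2582]]
```

View pics/w0.png

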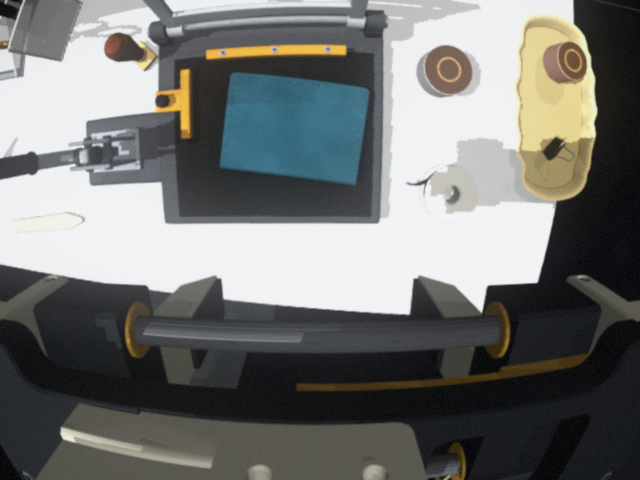

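The wrist view shows the plate spanning columns 165–382, the brass back stop at rows 45–58 and the side stop bar at columns 180–192. The cover is askew, with its left end at about column 225. Next I'll fit the brass parts by colour.

Run:
```python
from h import *
np.set_printoptions(precision=1,suppress=True)
im=cv2.imread("pics/w0.png");h=cv2.cvtColor(im,cv2.COLOR_BGR2HSV)
m=cv2.inRange(h,(10,120,120),(28,255,255));m[:,420:]=0;m[250:]=0;m[:,:155]=0
m2=m.copy();m2[:,:179]=0
for c in cv2.findContours(m2,0,1)[0]:
    if cv2.contourArea(c)<150: continue
    w=np.array([at_z("wrist",(b,a),.03)[:2] for a,b in c[:,0]]).astype(np.float32)*1000
    r=cv2.minAreaRect(w);print(r,cv2.boundingRect(c));print(cv2.boxPoints(r))
# plate corners front
for p in((222,164.5),(222,381)):print(at_z("wrist",p,.012)*1000)
for n,p,z in(("hinge",(19.1,265.8),.04),("pivot",(151.7,85.8),.062)):print(n,at_z("wrist",p,z)*1000)
```

```text
((528.5696411132812, -130.16925048828125), (69.04905700683594, 10.689465522766113), 4.64136266708374) (179, 69, 11, 69)
[[ 493.7 -127.6]
 [ 494.6 -138.3]
 [ 563.4 -132.7]
 [ 562.5 -122. ]]
((583.4575805664062, -215.69464111328125), (10.544119834899902, 134.78695678710938), 5.072640419006348) (206, 45, 141, 15)
[[ 572.2 -149. ]
 [ 584.2 -283.3]
 [ 594.7 -282.4]
 [ 582.8 -148.1]]
[ 400.8 -105.1   12. ]
[ 421.5 -338.1   12. ]
hinge [ 611.9 -205.7   40. ]
pivot [479.9 -35.7  62. ]
```

Jig origin is (0.5228, −0.2110) with yaw 5.0°, and the part sizes match. The side stop face is at jig y=75, so the cover needs +22 mm in x and +36 mm in y, plus a 7.7° turn. I'll lower the open fingers in front of the cover and push it back.

```bash
cat > j.py <<'E'
from h import *
a=np.radians(5.0);O=np.array([.5228,-.2110])
def w2j(p):
    d=np.asarray(p)[:2]-O;return np.array([d[0]*np.cos(a)+d[1]*np.sin(a),-d[0]*np.sin(a)+d[1]*np.cos(a)])
def st():
    s=arm.observe();p=w2j(s["position"]);f=s["force"];M=R.from_rotvec(s["ee_rot"]).as_matrix()
    print("t",round(float(s["clock"]),2),"jig mm",np.round(p*1000,1),"tipz",round((s["position"][2]-.178)*1000,1),"yaw",round(float(np.degrees(np.arctan2(M[1,0],M[0,0]))),2),"Fjig",np.round([f[0]*np.cos(a)+f[1]*np.sin(a),-f[0]*np.sin(a)+f[1]*np.cos(a),f[2]],1),"w",round(float(s["width"]),2))
if __name__=="__main__": st()
E
python3 -m inch '0.003 -0.011 0.045 0.006 0.09; 0.006 -0.022 0.09 0.006 0.09; 0.006 -0.022 0.13 0.006 0.09; 0.006 -0.022 0.16 0.006 0.09; 0.006 -0.022 0.18 0.006 0.09' >/dev/null && python3 -m inch '0 0 0 0 0.09;0 0 0 0 0.09' >/dev/null; python3 j.py
```

```text
t 3.65 jig mm [-89.9 -27.7] tipz 47.1 yaw 4.97 Fjig [-0.2  0.   0.3] w 0.98
```

```bash
python3 -m inch '0 0 0.012 0 0.09; 0 0 0.0235 0 0.09; 0 0 0.0235 0 0.09; 0.005 0 0.0235 0 0.09;0.01 0 0.0235 0 0.09' >/dev/null; python3 j.py; python3 -m inch '0.004 0 0 0 0.09; 0.008 0 0 0 0.09; 0.012 0 0 0 0.09; 0.016 0 0 0 0.09; 0.019 0 0 0 0.09' >/dev/null; python3 j.py;python3 -m inch '0.002 0 0 0 0.09; 0.004 0 0 0 0.09; 0.006 0 0 0 0.09; 0.007 0 0 0 0.09; 0.007 0 0 0 0.09' >/dev/null; python3 j.py
```

```text
t 4.15 jig mm [-79.6 -27.7] tipz 23.5 yaw 4.96 Fjig [ 0.3 -0.4 -0.4] w 0.98
t 4.65 jig mm [-60.7 -27.6] tipz 23.3 yaw 4.98 Fjig [-0.4  0.7  0.1] w 0.98
t 5.15 jig mm [-54.  -27.6] tipz 23.2 yaw 4.97 Fjig [ 0.9 -0.5  0.3] w 0.98
```

Now the last few millimetres, stepping by force.

```bash
for i in 1; do python3 -m inch '0.001 0 0 0 0.09; 0.002 0 0 0 0.09; 0.002 0 0 0 0.09' >/dev/null; python3 j.py; python3 -m inch '0.001 0 0 0 0.09; 0.001 0 0 0 0.09' >/dev/null; python3 j.py;python3 -m inch '0.001 0 0 0 0.09; 0.001 0 0 0 0.09' >/dev/null; python3 j.py; done
python3 - <<'E'
from j import *
save("wrist","w1.png");print(proj("wrist",[.5786,-.2262,.03]))
E
```

```text
t 5.45 jig mm [-52.  -27.6] tipz 23.3 yaw 4.97 Fjig [-0.2 -0.6 -0.8] w 0.98
t 5.65 jig mm [-51.4 -27.7] tipz 23.1 yaw 4.96 Fjig [-1.5 -0.1  0.9] w 0.98
t 5.85 jig mm [-51.  -27.8] tipz 23.1 yaw 4.94 Fjig [-5.2 -0.8  3.6] w 0.98
[ 58.91951897 295.37586241]
```

View pics/w1.png

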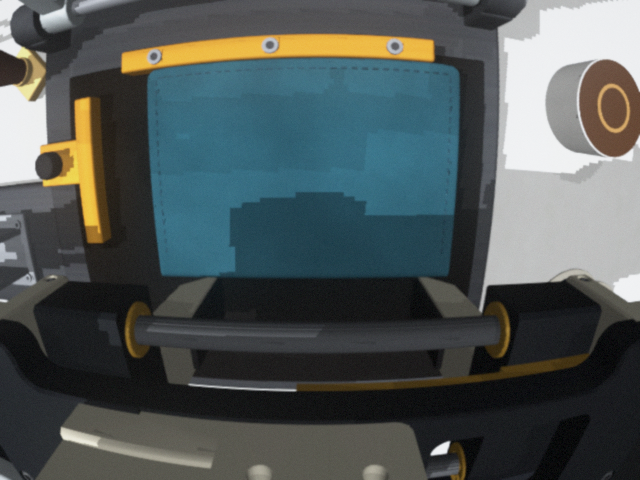

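The cover is flat against the back stop (rows 60–65), with a contact reading of 5 N. I'll back off and go round to the right end with the fingers closed.

```bash
python3 -m inch '-0.01 0 0 0 0.09; -0.01 0 -0.045 0 0; 0.01 0.03 -0.05 0 0; 0.035 0.065 -0.05 0 0; 0.058 0.102 -0.05 0 0' >/dev/null;  python3 -m inch '0 0 0 0 0;0 0 0 0 0; 0 0 0 0 0' >/dev/null; python3 j.py
python3 - <<'E'
from j import *
np.set_printoptions(precision=1,suppress=True)
r=arm.silhouettes("wrist","cover") if arm.get_image("wrist") is not None else 0
m=r[0]["region"].astype(np.uint8);c=max(cv2.findContours(m,0,1)[0],key=cv2.contourArea)[:,0]
w=np.array([w2j(at_z("wrist",(b,a),.028)) for a,b in c]).astype(np.float32)*1000
print(r[0]["conf"],cv2.minAreaRect(w),cv2.boxPoints(cv2.minAreaRect(w)))
E
```

```text
t 6.7 jig mm [   7.4 -128.8] tipz 72.9 yaw 5.0 Fjig [ 0.   0.1 -0.1] w 0.42
0.74 ((12.245914459228516, -21.887855529785156), (86.51507568359375, 137.40284729003906), 0.7892014384269714) [[-32.   46.2]
 [-30.1 -91.2]
 [ 56.4 -90. ]
 [ 54.6  47.4]]
```

```bash
python3 -m inch '0 0 0 0 0;0 0 0 0 0;0 0 0 0 0; 0 0 0.025 0 0; 0 0 0.048 0 0' >/dev/null; python3 j.py; python3 -m inch '0 0 0.0015 0 0;0 -0.005 0.0015 0 0; 0 -0.01 0.0015 0 0; 0 -0.015 0.0015 0 0; 0 -0.02 0.0015 0 0' >/dev/null; python3 j.py;  python3 -m inch '0 -0.005 0 0 0; 0 -0.010 0 0 0; 0 -0.015 0 0 0; 0 -0.02 0 0 0; 0 -0.025 0 0 0' >/dev/null;python3 j.py
```

```text
t 7.3 jig mm [   8.1 -129.8] tipz 25.3 yaw 4.97 Fjig [-0.3  0.7  0.2] w 0.0
t 7.8 jig mm [   8.2 -109.1] tipz 24.7 yaw 4.99 Fjig [ 0.1 -0.3 -0.2] w 0.01
t 8.3 jig mm [  7.9 -84.5] tipz 23.8 yaw 4.96 Fjig [-0.1 -0.4  1.6] w 0.01
```

```bash
python3 -m inch '0 -0.0015 0 0 0; 0 -0.003 0 0 0; 0 -0.003 0 0 0' >/dev/null; python3 j.py; for s in a; do python3 -m inch '0 -0.001 0 0 0; 0 -0.001 0 0 0' >/dev/null; python3 j.py;  python3 -m inch '0 -0.001 0 0 0; 0 -0.001 0 0 0' >/dev/null;python3 j.py;done
python3 - <<'E'
from j import *
save("wrist","w2.png")
E
```

```text
t 8.6 jig mm [  7.9 -81.6] tipz 23.8 yaw 4.97 Fjig [ 0.  -0.5  0.1] w 0.0
t 8.8 jig mm [  7.8 -80.8] tipz 23.7 yaw 4.96 Fjig [-0.2 -0.1  0.8] w 0.0
t 9.0 jig mm [  7.8 -79.7] tipz 23.7 yaw 4.96 Fjig [ 0.6 -0.8  1.5] w 0.01
```

View pics/w2.png

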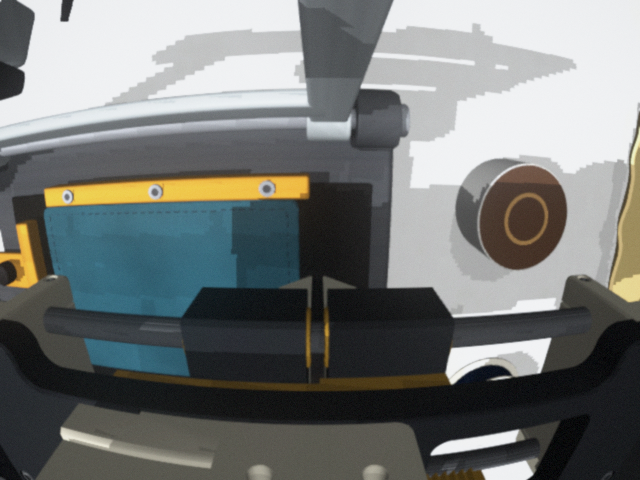

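The cover is nearly at the side stop, with a small gap of about 3 px near column 42. I'll keep stepping.

```bash
M='0 -0.001 0 0 0; 0 -0.001 0 0 0'; python3 -m inch '0 -0.001 0 0 0; 0 -0.001 0 0 0' >/dev/null; python3 j.py;  python3 -m inch '0 -0.001 0 0 0; 0 -0.001 0 0 0' >/dev/null;python3 j.py; python3 -m inch '0 -0.0005 0 0 0; 0 -0.0005 0 0 0' >/dev/null;python3 j.py
```

```text
t 9.25 jig mm [  7.9 -78.5] tipz 23.7 yaw 4.98 Fjig [ 0.1 -1.2  0.7] w 0.0
t 9.45 jig mm [  7.9 -77.5] tipz 23.7 yaw 4.98 Fjig [ 0.2 -0.5  1.9] w 0.0
t 9.65 jig mm [  7.9 -77.1] tipz 23.7 yaw 4.97 Fjig [ 1.2 -0.2  1.5] w 0.01
```

```bash
python3 -m inch '0 -0.001 0 0 0; 0 -0.001 0 0 0' >/dev/null; python3 j.py;  python3 -m inch '0 -0.0007 0 0 0; 0 -0.0007 0 0 0' >/dev/null;python3 j.py
```

```text
t 9.85 jig mm [  7.9 -76. ] tipz 23.8 yaw 4.97 Fjig [-0.1 -2.6  1.6] w 0.0
t 10.05 jig mm [  7.9 -75.3] tipz 23.7 yaw 4.98 Fjig [ 0.  -0.8  2.4] w 0.0
```

```bash
python3 -m inch '0 -0.0007 0 0 0; 0 -0.0007 0 0 0' >/dev/null; python3 j.py;  python3 - <<'E'
from j import *
im=save("wrist","w3.png");cv2.imwrite("pics/w3c.png",cv2.resize(im[160:390,0:330,::-1],None,fx=2.4,fy=2.4))
E
```

```text
t 10.25 jig mm [  7.9 -74.7] tipz 23.7 yaw 4.97 Fjig [ 0.5 -0.9  1.1] w 0.01
```

View pics/w3c.png

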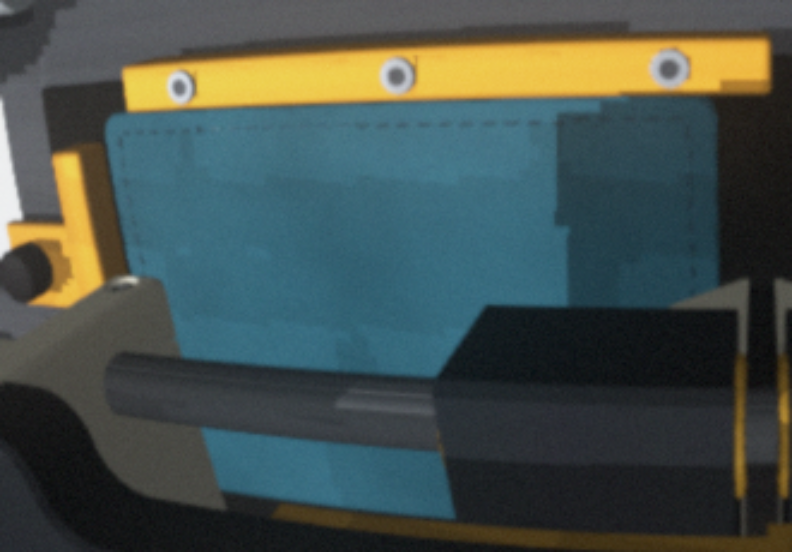

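The end face is now all but on the side stop, at crop column 105–120. I'll press until the force shows.

```bash
python3 -m inch '0 -0.0007 0 0 0; 0 -0.0007 0 0 0' >/dev/null; python3 j.py; python3 -m inch '0 -0.0007 0 0 0; 0 -0.0007 0 0 0' >/dev/null; python3 j.py; python3 -m inch '0 -0.0005 0 0 0; 0 -0.0005 0 0 0' >/dev/null; python3 j.py
```

```text
t 10.5 jig mm [  7.9 -74. ] tipz 23.7 yaw 4.97 Fjig [-0.1 -0.3  1.3] w 0.0
t 10.7 jig mm [  7.9 -73.3] tipz 23.7 yaw 4.97 Fjig [ 0.2 -0.8  1.2] w 0.0
t 10.9 jig mm [  7.9 -72.8] tipz 23.7 yaw 4.97 Fjig [-0.4 -1.3  1.4] w 0.01
```

```bash
python3 -m inch '0 -0.0007 0 0 0; 0 -0.0007 0 0 0' >/dev/null; python3 j.py; python3 -m inch '0 -0.0007 0 0 0; 0 -0.0007 0 0 0' >/dev/null; python3 j.py;  python3 - <<'E'
from j import *
im=save("wrist","w4.png");cv2.imwrite("pics/w4c.png",cv2.resize(im[180:340,0:330,::-1],None,fx=2.4,fy=2.4))
E
```

```text
t 11.1 jig mm [  7.9 -72.1] tipz 23.7 yaw 4.97 Fjig [-0.3 -0.6  0.7] w 0.01
t 11.3 jig mm [  7.9 -71.4] tipz 23.7 yaw 4.97 Fjig [ 1.1 -0.3  0.9] w 0.0
```

View pics/w4c.png

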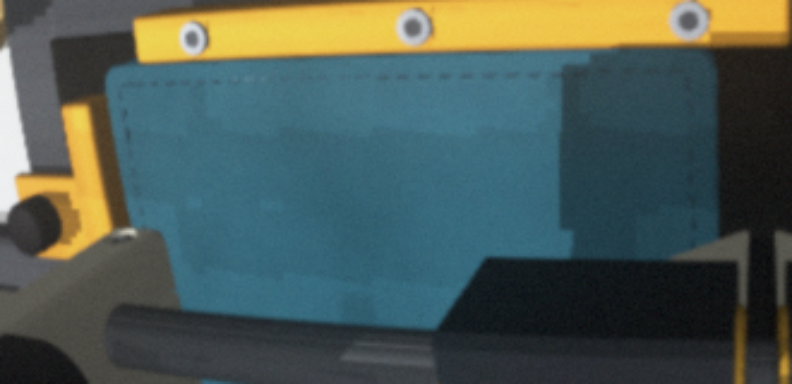

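```bash
python3 -m inch '0 -0.0006 0 0 0; 0 -0.0006 0 0 0' >/dev/null; python3 j.py; python3 -m inch '0 -0.0006 0 0 0; 0 -0.0006 0 0 0' >/dev/null; python3 j.py; python3 -m inch '0 -0.0006 0 0 0; 0 -0.0006 0 0 0' >/dev/null; python3 j.py
```

```text
t 11.55 jig mm [  7.9 -70.8] tipz 23.7 yaw 4.97 Fjig [-0.4 -0.2  1.2] w 0.0
t 11.75 jig mm [  7.9 -70.2] tipz 23.8 yaw 4.97 Fjig [ 0.2 -0.9  1. ] w 0.01
t 11.95 jig mm [  7.9 -69.6] tipz 23.7 yaw 4.97 Fjig [ 0.6 -0.5  0.8] w 0.0
```

```bash
python3 -m inch '0 -0.0007 0 0 0; 0 -0.0007 0 0 0' >/dev/null; python3 j.py; python3 -m inch '0 -0.0007 0 0 0; 0 -0.0007 0 0 0' >/dev/null; python3 j.py
python3 - <<'E'
from j import *
np.set_printoptions(precision=1,suppress=True)
im=save("wrist","w5.png")
hs=cv2.cvtColor(im,cv2.COLOR_RGB2HSV)
for y in(205,215,225,235,245,255):
    r=hs[y];br=[x for x in range(0,120) if 10<r[x,0]<28 and r[x,1]>120];te=[x for x in range(0,330) if 88<r[x,0]<112 and r[x,1]>90]
    if br and te: print(y,"brass right",br[-1],w2j(at_z("wrist",(y,br[-1]),.03))*1000,"teal left",te[0],w2j(at_z("wrist",(y,te[0]),.028))*1000)
E
```

```text
t 12.15 jig mm [  7.8 -68.9] tipz 23.7 yaw 4.97 Fjig [-0.7 -0.4  1. ] w 0.0
t 12.35 jig mm [  7.9 -68.1] tipz 23.7 yaw 4.97 Fjig [-0.4 -0.7  1.4] w 0.01
205 brass right 77 [55.2 47.5] teal left 56 [55.4 63.5]
225 brass right 43 [45.6 73.5] teal left 46 [45. 73.]
235 brass right 44 [40.2 74. ] teal left 47 [39.6 73.6]
245 brass right 46 [34.7 73.9] teal left 49 [34.1 73.4]
255 brass right 48 [29.1 73.8] teal left 51 [28.5 73.3]
```

```bash
python3 -m inch '0 -0.0006 0 0 0; 0 -0.0006 0 0 0' >/dev/null; python3 j.py; python3 -m inch '0 -0.0006 0 0 0; 0 -0.0006 0 0 0' >/dev/null; python3 j.py; python3 -m inch '0 -0.0004 0 0 0; 0 -0.0004 0 0 0' >/dev/null; python3 j.py
```

```text
t 12.6 jig mm [  7.9 -67.6] tipz 23.7 yaw 4.97 Fjig [ 0.  -0.5  1.3] w 0.0
t 12.8 jig mm [  7.9 -67. ] tipz 23.7 yaw 4.97 Fjig [ 0.1 -1.   2.1] w 0.0
t 13.0 jig mm [  7.8 -66.8] tipz 23.7 yaw 4.96 Fjig [-1.1 -1.7  1.1] w 0.0
```

```bash
python3 -m inch '0 -0.0006 0 0 0; 0 -0.0006 0 0 0' >/dev/null; python3 j.py; python3 -m inch '0 -0.0005 0 0 0; 0 -0.0005 0 0 0' >/dev/null; python3 j.py
```

```text
t 13.2 jig mm [  7.9 -66.6] tipz 23.8 yaw 4.94 Fjig [ 0.  -3.2 -0.3] w 0.01
t 13.4 jig mm [  7.8 -66.3] tipz 23.9 yaw 4.93 Fjig [ 0.6 -5.   1.3] w 0.01
```

The cover meets the side stop at 5 N. I'll back off and touch the front edge again with spread fingers to make sure it is flat on both stops.

```bash
python3 -m inch '0 0.012 0 0 0; 0 0.012 -0.045 0 0.09; -0.03 -0.01 -0.045 0 0.09; -0.06 -0.04 -0.045 0 0.09; -0.083 -0.074 -0.045 0 0.09' >/dev/null; python3 -m inch '0 0 0 0 0.09; 0 0 0 0 0.09; 0 0 0 0 0.09; 0 0 0.025 0 0.09; 0 0 0.045 0 0.09' >/dev/null; python3 j.py; python3 -m inch '0.005 0 0 0 0.09; 0.01 0 0 0 0.09;0.015 0 0 0 0.09;0.02 0 0 0 0.09;0.022 0 0 0 0.09' >/dev/null; python3 j.py; python3 -m inch '0.001 0 0 0 0.09; 0.001 0 0 0 0.09' >/dev/null; python3 j.py
```

```text
t 14.4 jig mm [-74.2   7.4] tipz 23.2 yaw 4.91 Fjig [-0.5  0.4 -0.9] w 0.74
t 14.9 jig mm [-52.    8.4] tipz 24.4 yaw 4.99 Fjig [-0.1 -0.  -0.2] w 0.98
t 15.1 jig mm [-52.    8.5] tipz 23.9 yaw 4.97 Fjig [-0.   0.4 -0.4] w 0.98
```

```bash
python3 -m inch '0.0007 0 0 0 0.09; 0.0007 0 0 0 0.09' >/dev/null; python3 j.py; python3 -m inch '0.0006 0 0 0 0.09; 0.0006 0 0 0 0.09' >/dev/null; python3 j.py
python3 - <<'E'
from j import *
np.set_printoptions(precision=1,suppress=True)
im=save("wrist","w6.png");cv2.imwrite("pics/w6c.png",cv2.resize(im[0:300,0:640,::-1],None,fx=1.25,fy=1.25))
E
```

```text
t 15.3 jig mm [-51.6   8.4] tipz 23.7 yaw 4.96 Fjig [-0.4 -0.2 -1.4] w 0.98
t 15.5 jig mm [-51.3   8.4] tipz 23.6 yaw 4.96 Fjig [-2.6 -0.1  0.8] w 0.98
```

View pics/w6c.png

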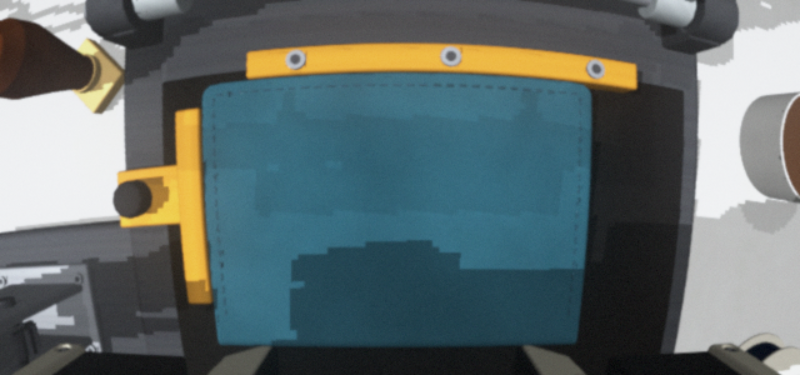

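The cover is home against both stops: back edge at crop row 75, left end at crop column 205. Now I'll go over and behind the open frame with the fingers closed.

```bash
python3 -m inch '-0.01 0 0 0 0.09; -0.01 0 -0.045 0 0; -0.01 0 -0.09 0 0; -0.01 0 -0.14 0 0; -0.01 0 -0.19 0 0' >/dev/null; python3 j.py; python3 -m inch '0.04 0.002 -0.01 0 0; 0.085 0.004 -0.01 0 0; 0.13 0.006 -0.01 0 0; 0.175 0.008 -0.01 0 0; 0.215 0.008 -0.01 0 0' >/dev/null;  python3 -m inch '0 0 0 0 0; 0 0 0 0 0; 0 0 0 0 0' >/dev/null; python3 j.py
python3 - <<'E'
from j import *
im=save("side","s1.png");cv2.imwrite("pics/s1c.png",cv2.resize(im[120:330,230:500,::-1],None,fx=2.8,fy=2.8))
E
```

```text
t 16.05 jig mm [-61.6   8.6] tipz 215.6 yaw 4.96 Fjig [ 0.5 -0.4  0.1] w 0.68
t 16.85 jig mm [ 1.532e+02 -1.000e-01] tipz 223.6 yaw 4.93 Fjig [-0.2 -0.5  0.7] w 0.01
```

View pics/s1c.png

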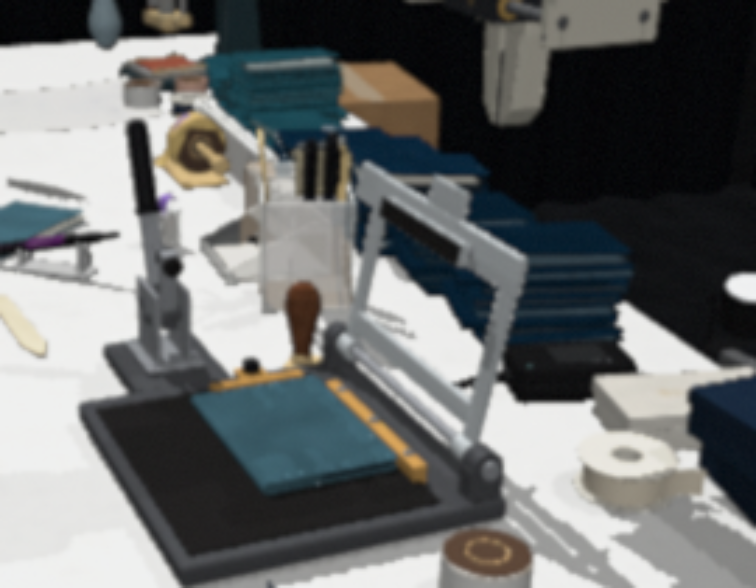

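The closed fingers hang behind and above the tab at crop (450,190), and nothing tall is close. I'll lower them and pull forward.

```bash
python3 -m inch '0 0 0.035 0 0; 0 0 0.065 0 0; -0.007 0 0.065 0 0; -0.014 0 0.065 0 0; -0.02 0 0.065 0 0' >/dev/null; python3 j.py; python3 -m inch '-0.006 0 0 0 0; -0.012 0 0 0 0; -0.018 0 0 0 0; -0.024 0 0 0 0; -0.03 0 0 0 0' >/dev/null; python3 j.py
```

```text
t 17.4 jig mm [133.6  -0.2] tipz 161.1 yaw 4.93 Fjig [0.5 0.  0.4] w 0.0
t 17.9 jig mm [103.9   0.4] tipz 159.0 yaw 4.97 Fjig [ 1.2 -0.3  1.8] w 0.01
```

```bash
python3 -m inch '-0.012 0 0 0 0; -0.023 0 0 0 0; -0.035 0 0.002 0 0; -0.046 0 0.006 0 0; -0.057 0 0.010 0 0' >/dev/null; python3 j.py; python3 -m inch '-0.011 0 0.006 0 0; -0.021 0 0.0125 0 0; -0.030 0 0.020 0 0; -0.0385 0 0.0285 0 0; -0.046 0 0.038 0 0' >/dev/null; python3 j.py
```

```text
t 18.4 jig mm [46.2  0.4] tipz 148.5 yaw 4.96 Fjig [ 1.6 -0.6  0.4] w 0.01
t 18.9 jig mm [0.4 0.4] tipz 110.0 yaw 4.96 Fjig [0.9 0.  1. ] w 0.01
```

```bash
python3 -m inch '-0.0065 0 0.009 0 0; -0.012 0 0.0195 0 0; -0.0165 0 0.0305 0 0; -0.0185 0 0.036 0 0; -0.02 0 0.042 0 0' >/dev/null; python3 j.py; python3 -m inch '-0.001 0 0.004 0 0; -0.0015 0 0.008 0 0; -0.002 0 0.010 0 0' >/dev/null; python3 j.py;python3 -m inch '0 0 0.001 0 0; 0 0 0.002 0 0; 0 0 0.002 0 0' >/dev/null; python3 j.py
```

```text
t 19.4 jig mm [-19.    0.5] tipz 68.0 yaw 4.97 Fjig [-0.6 -0.7  0.3] w 0.0
t 19.7 jig mm [-20.7   0.5] tipz 58.4 yaw 4.98 Fjig [ 0.   0.5 -0.6] w 0.0
t 20.0 jig mm [-20.7   0.4] tipz 56.8 yaw 4.97 Fjig [ 0.3 -0.2  0.4] w 0.0
```

```bash
python3 -m inch '0 0 0.0015 0 0; 0 0 0.003 0 0; 0 0 0.003 0 0' >/dev/null; python3 j.py;python3 -m inch '0 0 0.001 0 0; 0 0 0.002 0 0; 0 0 0.002 0 0' >/dev/null; python3 j.py
python3 - <<'E'
from j import *
im=save("side","s2.png");cv2.imwrite("pics/s2c.png",cv2.resize(im[120:330,230:500,::-1],None,fx=2.8,fy=2.8))
E
```

```text
t 20.3 jig mm [-20.9   0.5] tipz 53.6 yaw 4.97 Fjig [-0.7 -0.7 -0.2] w 0.0
t 20.6 jig mm [-20.8   0.4] tipz 51.7 yaw 4.97 Fjig [-0.6 -0.5  0.4] w 0.0
```

View pics/s2c.png

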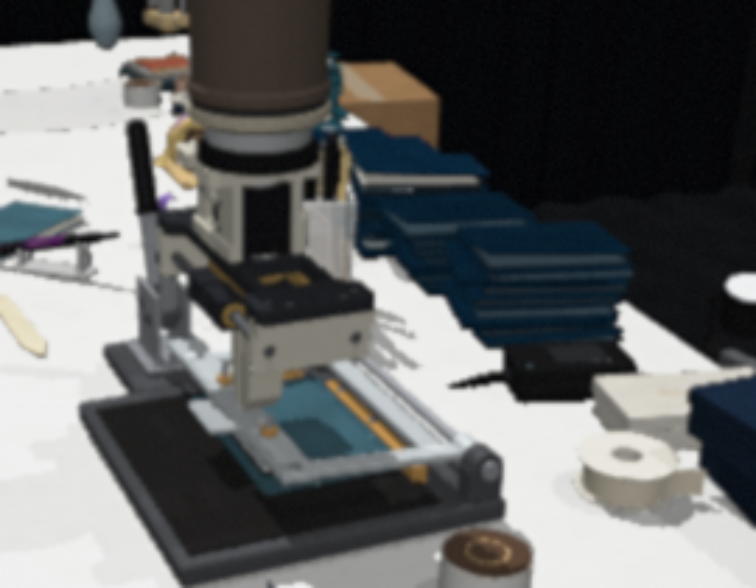

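The frame is down near the cover with the finger on its rail. I'll keep going until the bar pushes back.

```bash
python3 -m inch '0 0 0.001 0 0; 0 0 0.002 0 0; 0 0 0.002 0 0' >/dev/null; python3 j.py;python3 -m inch '0 0 0.001 0 0; 0 0 0.002 0 0; 0 0 0.002 0 0' >/dev/null; python3 j.py; python3 -m inch '0 0 0.001 0 0; 0 0 0.001 0 0; 0 0 0.001 0 0' >/dev/null; python3 j.py
```

```text
t 20.95 jig mm [-20.9   0.4] tipz 49.9 yaw 4.96 Fjig [-1.3  0.   4. ] w 0.01
t 21.25 jig mm [-21.    0.4] tipz 48.2 yaw 4.96 Fjig [-3.3  0.2  8.6] w 0.0
t 21.55 jig mm [-21.    0.4] tipz 47.4 yaw 4.96 Fjig [-4.4  0.6 11.3] w 0.0
```

The bar is seated on the cover: contact at about 51 mm tip height, 11 N at the end. Now I'll rise, turn 90° and go to the −y side of the lever grip.

```bash
python3 -m inch '0 0 -0.01 0 0; 0 0 -0.05 -0.14 0; 0 0 -0.09 -0.28 0; 0 0 -0.13 -0.42 0; 0 0 -0.168 -0.56 0' >/dev/null; python3 -m inch '0 0 0 -0.14 0; 0 0 0 -0.28 0; 0 0 0 -0.42 0; 0 0 0 -0.56 0; 0 0 0 -0.70 0' >/dev/null; python3 -m inch '0 0 0 -0.14 0; 0 0 0 -0.28 0; 0 0 0 -0.311 0; 0 0 0 -0.311 0;0 0 0 -0.311 0' >/dev/null; python3 j.py
python3 - <<'E'
from j import *
print(np.round(arm.observe()["joints"],2))
np.set_printoptions(precision=4,suppress=True)
pts={}
for c in("scene","side"):
    arm.get_image(c)
    for q in("lever_grip","frame_edge","lever_pivot","cover"):
        r=arm.place_of(c,q);pts[c,q]=[(x["point"],round(x["conf"],2)) for x in r[:1]]
for q in("lever_grip","frame_edge","lever_pivot","cover"):
    a_,b=pts["scene",q],pts["side",q]
    if a_ and b:
        p,e=tri(ray("scene",a_[0][0]),ray("side",b[0][0]));print(q,w2j(p)*1000,p[2]*1000,e[0]*1000,a_,b)
E
```

```text
t 23.05 jig mm [-20.9   0.5] tipz 214.8 yaw 94.8 Fjig [-0.6  0.3  0.3] w 0.01
[ 0.67  0.36 -0.49  1.75  0.19  1.07  0.2 ]
lever_grip [-32.258  219.2751] 164.81443369304995 0.18799829135258714 [([230.6, 279.9], 0.61)] [([173.3, 279.2], 0.67)]
frame_edge [-24.0125  10.398 ] 48.16628211803746 2.39418018075209 [([217.7, 329.7], 0.66)] [([264.3, 317.6], 0.6)]
lever_pivot [-28.2239 180.4807] 60.71722725983402 1.3197867701105048 [([267.5, 292.2], 0.8)] [([224.9, 288.3], 0.71)]
cover [-11.7129  14.9834] 53.03554317947425 26.82616600078791 [([225.9, 333.9], 0.6)] [([250.6, 335.6], 0.7)]
```

```bash
python3 -m inch '0.04 -0.003 0 0 0; 0.08 -0.006 0 0 0; 0.12 -0.009 0 0 0; 0.155 -0.009 0.01 0 0; 0.17 -0.009 0.03 0 0' >/dev/null; python3 -m inch '0 0 0.018 0 0; 0 0 0.018 0 0; 0 0 0.018 0 0' >/dev/null; python3 j.py; python3 -m inch '0.005 0 0 0 0; 0.01 0 0 0 0; 0.013 0 0 0 0; 0.016 0 0 0 0; 0.018 0 0 0 0' >/dev/null; python3 j.py;  python3 -m inch '0.003 0 0 0 0; 0.005 0 0 0 0' >/dev/null; python3 j.py
```

```text
t 24.35 jig mm [-29.7 170.2] tipz 167.0 yaw 94.96 Fjig [ 0.   0.2 -0.1] w 0.0
t 24.85 jig mm [-29.7 188.8] tipz 166.9 yaw 95.0 Fjig [-0.4  1.   0.1] w 0.01
t 25.05 jig mm [-29.7 193.7] tipz 166.7 yaw 94.98 Fjig [ 0.1 -0.2 -0.3] w 0.0
```

```bash
python3 -m inch '0.002 0 0 0 0; 0.002 0 0 0 0' >/dev/null; python3 j.py;  python3 -m inch '0.002 0 0 0 0; 0.002 0 0 0 0' >/dev/null; python3 j.py; python3 -m inch '0.002 0 0 0 0; 0.002 0 0 0 0' >/dev/null; python3 j.py
```

```text
t 25.25 jig mm [-29.7 195.4] tipz 166.7 yaw 94.99 Fjig [ 0.3 -1.  -0.4] w 0.01
t 25.45 jig mm [-29.8 196.4] tipz 166.7 yaw 94.91 Fjig [ 0.1 -4.5 -0.8] w 0.0
t 25.65 jig mm [-29.8 197.4] tipz 166.6 yaw 94.86 Fjig [-0.7 -9.9 -1.2] w 0.0
```

Contact on the grip is at q≈1.22, with about 10 N in y. I'll follow the arc.

```bash
cat >> j.py <<'E'
    s=arm.observe();p=w2j(s["position"])*1000;z=(s["position"][2]-.178)*1000
    y=p[1]+9.5-179;zz=z-62;d=np.hypot(y,zz);q=np.arctan2(zz,y)-np.arcsin(9/d);f=s["force"];fy=-f[0]*np.sin(a)+f[1]*np.cos(a)
    print("   q",round(q,3),"r",round(float(np.sqrt(d*d-81)),1),"Ftan",round(float(-fy*np.sin(q)+f[2]*np.cos(q)),1),"Frad",round(float(fy*np.cos(q)+f[2]*np.sin(q)),1))
E
python3 -m inch '0.0066 0 0.0045 0 0; 0.0115 0 0.0065 0 0; 0.0162 0 0.0105 0 0; 0.0208 0 0.013 0 0; 0.0255 0 0.0157 0 0' >/dev/null; python3 j.py;python3 -m inch '0.0044 0 0.0029 0 0; 0.0085 0 0.006 0 0; 0.0126 0 0.0093 0 0; 0.0166 0 0.0128 0 0; 0.0203 0 0.0165 0 0' >/dev/null; python3 j.py
```

```text
File "j.py", line 9
    s=arm.observe();p=w2j(s["position"])*1000;z=(s["position"][2]-.178)*1000
IndentationError: unexpected indent
  File "j.py", line 9
    s=arm.observe();p=w2j(s["position"])*1000;z=(s["position"][2]-.178)*1000
IndentationError: unexpected indent
```

```bash
sed -i 's/^if __name__=="__main__": st()/if __name__=="__main__":\n    st()/' j.py; python3 j.py
```

```text
t 26.65 jig mm [-29.3 244.1] tipz 135.1 yaw 94.89 Fjig [-0.5 -6.4  9.1] w 0.0
   q 0.689 r 104.1 Ftan 11.1 Frad 0.9
```

```bash
python3 -m inch '0.0036 0 0.0039 0 0; 0.0069 0 0.008 0 0; 0.01 0 0.0122 0 0; 0.0129 0 0.0166 0 0; 0.0156 0 0.0211 0 0' >/dev/null; python3 j.py; python3 -m inch '0 0 0 0 0; 0 0 0 0 0' >/dev/null; python3 j.py; python3 -m inch '0.001 0 0.0024 0 0; 0.001 0 0.0024 0 0; 0.001 0 0.0024 0 0' >/dev/null; python3 j.py
```

```text
t 27.15 jig mm [-29.3 259.9] tipz 113.9 yaw 94.9 Fjig [-1.7 -7.3  9. ] w 0.01
   q 0.435 r 103.9 Ftan 11.3 Frad -2.8
t 27.35 jig mm [-29.4 260.1] tipz 113.7 yaw 94.92 Fjig [ 0.3 -5.7  4.8] w 0.01
   q 0.432 r 103.9 Ftan 6.7 Frad -3.2
t 27.65 jig mm [-29.4 261.2] tipz 111.4 yaw 94.93 Fjig [ 0.1 -6.4  6.9] w 0.01
   q 0.408 r 103.8 Ftan 8.9 Frad -3.2
```

```bash
python3 -m inch '0.0008 0 0.0024 0 0; 0.0008 0 0.0024 0 0; 0.0008 0 0.0024 0 0' >/dev/null; python3 j.py; python3 -m inch '0.0008 0 0.0024 0 0; 0.0008 0 0.0024 0 0; 0.0008 0 0.0024 0 0' >/dev/null; python3 j.py; python3 -m inch '0.0008 0 0.0024 0 0; 0.0008 0 0.0024 0 0; 0.0008 0 0.0024 0 0' >/dev/null; python3 j.py
```

```text
t 27.95 jig mm [-29.4 262.2] tipz 109.1 yaw 94.94 Fjig [ 0.2 -4.   7.5] w 0.0
   q 0.383 r 103.6 Ftan 8.5 Frad -0.9
t 28.25 jig mm [-29.4 263.2] tipz 106.7 yaw 94.95 Fjig [-0.5 -3.3  7. ] w 0.0
   q 0.358 r 103.5 Ftan 7.7 Frad -0.6
t 28.55 jig mm [-29.4 264.2] tipz 104.4 yaw 94.96 Fjig [-1.4 -2.9  7.7] w 0.0
   q 0.334 r 103.4 Ftan 8.2 Frad -0.2
```

```bash
python3 -m inch '0.0007 0 0.0024 0 0; 0.0007 0 0.0024 0 0; 0.0007 0 0.0024 0 0' >/dev/null; python3 j.py; python3 -m inch '0.0007 0 0.0024 0 0; 0.0007 0 0.0024 0 0; 0.0007 0 0.0024 0 0' >/dev/null; python3 j.py
```

```text
t 28.85 jig mm [-29.4 265.1] tipz 102.0 yaw 94.97 Fjig [-0.7 -2.7  8.5] w 0.01
   q 0.309 r 103.2 Ftan 8.9 Frad 0.0
t 29.15 jig mm [-29.4 266. ] tipz 99.6 yaw 94.98 Fjig [-1.4 -2.1  8.7] w 0.0
   q 0.285 r 103.2 Ftan 9.0 Frad 0.4
```

```bash
python3 -m inch '0.0006 0 0.0024 0 0; 0.0006 0 0.0024 0 0; 0.0006 0 0.0024 0 0' >/dev/null; python3 j.py; python3 -m inch '0.0006 0 0.0024 0 0; 0.0006 0 0.0024 0 0; 0.0006 0 0.0024 0 0' >/dev/null; python3 j.py
```

```text
t 29.45 jig mm [-29.4 266.8] tipz 97.2 yaw 94.99 Fjig [-1.  -1.2  7.6] w 0.01
   q 0.261 r 103.0 Ftan 7.6 Frad 0.8
t 29.75 jig mm [-29.4 267.5] tipz 94.9 yaw 95.0 Fjig [-1.1 -0.2  8.7] w 0.0
   q 0.236 r 103.0 Ftan 8.5 Frad 1.9
```

```bash
python3 -m inch '0.0006 0 0.0024 0 0; 0.0006 0 0.0024 0 0; 0.0006 0 0.0024 0 0' >/dev/null; python3 j.py; python3 -m inch '0.0006 0 0.0024 0 0; 0.0006 0 0.0024 0 0; 0.0006 0 0.0024 0 0' >/dev/null; python3 j.py
```

```text
t 30.05 jig mm [-29.4 268.2] tipz 92.4 yaw 95.0 Fjig [-1.   0.6  8.7] w 0.01
   q 0.212 r 102.9 Ftan 8.3 Frad 2.4
t 30.35 jig mm [-29.4 268.9] tipz 90.0 yaw 95.01 Fjig [-1.5  1.5  7.2] w 0.0
   q 0.188 r 102.9 Ftan 6.8 Frad 2.8
```

```bash
python3 -m inch '0.0006 0 0.0024 0 0; 0.0006 0 0.0024 0 0; 0.0006 0 0.0024 0 0' >/dev/null; python3 j.py; python3 -m inch '0.0006 0 0.0024 0 0; 0.0006 0 0.0024 0 0; 0.0006 0 0.0024 0 0' >/dev/null; python3 j.py
```

```text
t 30.65 jig mm [-29.4 269.5] tipz 87.7 yaw 95.01 Fjig [-1.3  1.   9.8] w 0.0
   q 0.164 r 102.8 Ftan 9.5 Frad 2.6
t 30.95 jig mm [-29.4 270.1] tipz 85.4 yaw 95.01 Fjig [-2.1  1.  11.3] w 0.0
   q 0.141 r 102.9 Ftan 11.0 Frad 2.5
```

It started to bite near q≈0.165. Smaller steps now, towards about 15.5 N at rest.

```bash
python3 -m inch '0.0002 0 0.002 0 0; 0.0002 0 0.002 0 0; 0.0002 0 0.002 0 0' >/dev/null; python3 j.py; python3 -m inch '0.0002 0 0.0015 0 0; 0.0002 0 0.0015 0 0; 0.0002 0 0.0015 0 0' >/dev/null; python3 j.py; python3 -m inch '0 0 0 0 0' >/dev/null; python3 j.py
```

```text
t 31.25 jig mm [-29.4 270.4] tipz 83.5 yaw 95.01 Fjig [-1.8 -0.  12.5] w 0.01
   q 0.123 r 102.8 Ftan 12.4 Frad 1.5
t 31.55 jig mm [-29.4 270.7] tipz 82.1 yaw 95.02 Fjig [-3.1  0.2 13.8] w 0.01
   q 0.109 r 102.8 Ftan 13.7 Frad 1.7
t 31.65 jig mm [-29.4 270.7] tipz 82.1 yaw 95.02 Fjig [-2.3  1.5 14.2] w 0.0
   q 0.109 r 102.8 Ftan 14.0 Frad 3.0
```

```bash
python3 -m inch '0.0001 0 0.0016 0 0; 0.0001 0 0.0016 0 0; 0.0001 0 0.0016 0 0' >/dev/null; python3 j.py; python3 -m inch '0 0 0 0 0' >/dev/null; python3 j.py; python3 -m inch '0 0 0 0 0' >/dev/null; python3 j.py
```

```text
t 31.95 jig mm [-29.4 270.9] tipz 80.6 yaw 95.02 Fjig [-3.2  1.9 14.1] w 0.0
   q 0.094 r 102.7 Ftan 13.9 Frad 3.2
t 32.05 jig mm [-29.4 270.9] tipz 80.6 yaw 95.02 Fjig [-2.5  1.9 15.6] w 0.0
   q 0.094 r 102.7 Ftan 15.3 Frad 3.3
t 32.15 jig mm [-29.4 270.9] tipz 80.6 yaw 95.03 Fjig [-3.5  1.4 14.5] w 0.0
   q 0.094 r 102.7 Ftan 14.3 Frad 2.7
```

```bash
python3 -m inch '0 0 0.0009 0 0; 0 0 0.0009 0 0; 0 0 0.0009 0 0' >/dev/null; python3 j.py; python3 -m inch '0 0 0 0 0' >/dev/null; python3 j.py; python3 -m inch '0 0 0 0 0' >/dev/null; python3 j.py
```

```text
t 32.45 jig mm [-29.4 271. ] tipz 79.8 yaw 95.03 Fjig [-3.5  2.  16.2] w 0.0
   q 0.086 r 102.7 Ftan 16.0 Frad 3.4
t 32.55 jig mm [-29.4 271. ] tipz 79.8 yaw 95.03 Fjig [-4.6  1.5 16.8] w 0.01
   q 0.086 r 102.7 Ftan 16.6 Frad 2.9
t 32.65 jig mm [-29.4 271. ] tipz 79.8 yaw 95.03 Fjig [-3.2  2.4 16.6] w 0.0
   q 0.086 r 102.7 Ftan 16.3 Frad 3.8
```

At about 16 N at rest against a drag of 8.5–9 N, that is 7 N over. I'll lift straight off and check.

```bash
python3 -m inch '0 0 -0.015 0 0; 0 0 -0.05 0 0; 0 0 -0.09 0 0; 0 0 -0.13 0 0; 0 0 -0.16 0 0' >/dev/null; python3 -m inch '0 0 0 0 0; 0 0 0 0 0' >/dev/null; python3 j.py
python3 - <<'E'
from j import *
a_=save("side","s3.png")[150:330,220:470,::-1]
cv2.imwrite("pics/f.png",cv2.resize(a_,None,fx=3.1,fy=3.1))
E
```

```text
t 33.35 jig mm [-29.8 270. ] tipz 238.9 yaw 94.98 Fjig [-0.2  0.  -0.6] w 0.0
   q 1.01 r 203.2 Ftan -0.4 Frad -0.5
```

View pics/f.png

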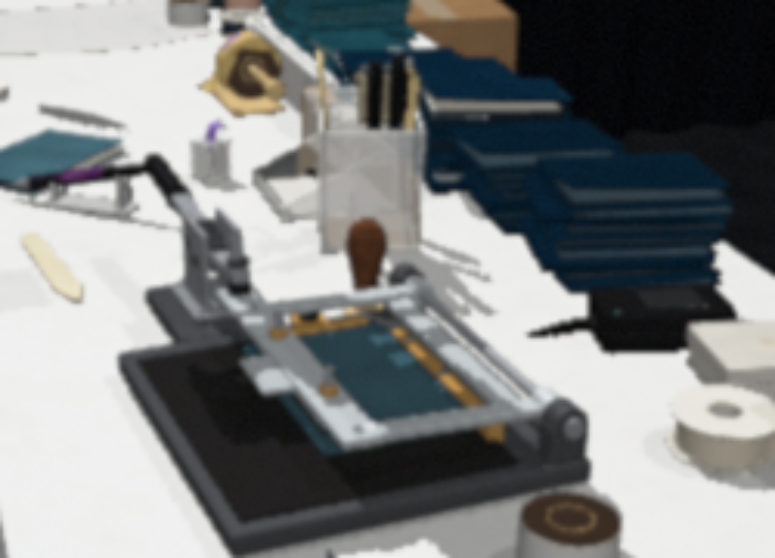

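The frame is shut on the cover, the lever is down with its clamp bar on the ear (crop 240,275), and the stamp, folder and foil roll are undisturbed. The arm is clear.

```bash
python3 -c "
from cell import arm
print(arm.sign_off())"
```

```text
the job is handed in; nothing more can be done
None
```

The job is handed in at about 33 s: the cover is home against both stops, the frame is down on it, and the lever is left about 7 N over its drag at about 0.09 rad; I touched none of the loose items.

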